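# Clear a bed of the proofing jig, load it and index the press arm over it

## Robot

A 6-joint arm with a two-finger parallel gripper is mounted at the origin on a cart in front of the work surface, level with it; the furniture and walls round the work are solid. World frame = base frame: x ahead of the robot, y to its left, z up, the work surface at z = 0. Lengths are in mm, angles in rad, forces in N, time in s.
With the tool pointing down it reaches from about 400 to 925 mm from the base axis. Payload 12.5 kg.
Tool frame: the origin (TCP) lies midway between the tips of the shut fingers; the grasp point (between the pads) lies 19 mm behind it; z points along the fingers, y is the line along which they close (so a half turn about z gives the same grasp; the last joint's range is limited). The gripper opens to 95 mm and grips with 3 to 60 N. Pads are 20 mm wide; open, the fingers measure 119 mm over their backs; the gripper's body (75 mm by 180 mm) begins 59 mm behind the grasp point.
Start: joints at [1.015, 0.491, 1.559, -0, 1.092, -0.106], TCP at [271.728, 562.86, 214.661] pointing down, gripper open.
Joint ranges: [-3.1, 3.1], [-0.84, 2.19], [0.05, 2.79], [-1.13, 4.28], [0.06, 2.93], [-2.69, 2.69]. Speed limits (rad/s): [2.22, 2.22, 2.79, 3.14, 3.14, 3.14].

## Interface

Orientations are given as [roll, pitch, yaw] about the fixed x, y, z axes, in that order (R = Rz(yaw) Ry(pitch) Rx(roll)).
In Python, from cell import state, read_camera, camera_info, env gives the robot as it stands.
- The arm moves only by the tool move_arm, never from a script. Its argument "commands" is a list of rows, each a list of 3 entries, a list of its own where there are three numbers: the shift along the world's x, y, z in cm, then the turn, a rotation vector about the world's x, y, z in degrees, then the opening, from 0 (shut) to 1 (fully open). A call has 1 to 10 rows; each row shifts and turns the commanded pose from where the row before left it; what a row does not reach is not made up. A row lasts 1/10 s, in which the tool goes at most 50 mm and 8.59 degrees, less where a joint would pass 70% of its speed; a pose out of reach is approached as far as the arm can. A call with a gripper value outside its range is refused whole. The fingers move at their own pace and stop on an object; the grip force is fixed at half the most. Time passes only in rows, so rows that do not move let the fingers close. It gives the time, the measured TCP pose, the force, the opening and the grip force at its end, in the units of the state.
- state(): the state, without advancing time (a new reading comes with each control period).
- read_camera(name): name is "scene" or "top"; returns the picture (400x640x3 uint8, blue, green, red); there is no depth.
- camera_info(name): a dict with "K" (3x3 intrinsics, pixels), "cam_to_world" (4x4, takes a point from camera to world coordinates). Camera axes: x right, y down, z forward; pixel columns grow to the right and rows downward; lengths in mm; the calibration is good to about 2 mm. A picture is of the moment at which its call begins. camera_info takes no time and is no camera call.
- env.job_done(): hands the job in; it is judged then, once.
The state is a dict: "t": time; "joints": joint angles; "qvel": joint speeds; "tau": joint torques, N m; "eef_pos": TCP position; "tcp_rot": TCP orientation; "ft_force": force on the tool from outside, world axes, zero at the start; "moment": the same for the moment, N m; "opening": opening from 0.0 (shut) to 1.0 (fully open); "grip_force": force on a finger pad.
Only numpy, scipy, OpenCV 4.12 (cv2) and the standard library are available. Lean on these libraries where they do the work, as an engineer would, in place of code of your own. Each camera call takes 0.05 s, during which the arm holds its last target. There are 200 camera calls.

## Task

Take the hand stamp out of the bed of the proofing jig, stand it upright on the bare table beside the jig, and lay the loose tabbed printing block face up in that bed, flat on its floor with its tab in the gap like the two blocks already loaded. Then pull up the spring plunger, swing the press arm until its pad stands over that block, and let the plunger snap fully home in the hole there. Leave the other two blocks in their beds and do not disturb the bottle and the jars.

Things in the scene. Friction and masses are not known exactly. Their poses are not given: they have to be found in the camera images.
- block_mid (a point): centre of the loose printing block (wood, cork-brown carved face) lying face up on the table: body 80 mm (its x) by 56 mm (its y) by 23 mm high, 0.08 to 0.17 kg; the point is 11.5 mm above its underside. A tab 22 mm wide and 12 mm high, level with the underside, sticks 18 mm out of its -x end. Grip it across the 56 mm
- block_tab (a point): the middle of that block's tab, 50 mm from the block's centre toward its -x, 6 mm above its underside; same axes as the block
- bed_a_floor (a point): centre of the floor of bed a, the one to load (the stamp stands in it at first), 12 mm above the table, z up; the bed may be at any of the three places. Fixed wooden cradle, 104 mm (x) by 74 mm (y), 87 by 62.6 mm inside. The block lies in it with its axes along the bed's, its centre 11.5 mm above this point. The beds are parallel to the jig's axes
- bed_a_gap (a point): the middle of bed a's gap for the tab, 50 mm from the bed's centre toward its -x, 6 mm above its floor; the tab's point belongs here. The bed's walls stand 10 mm above the floor: across the +x end, two pieces beside the 32 mm gap at the -x end, and 15 mm stubs at the corners of the long sides, whose middle 69 mm is open for fingers
- bed_b_floor (a point): the same point of a second, like bed, which is already loaded with a block
- bed_c_floor (a point): the same point of the third, like bed, which is already loaded with a block
- block_b_mid (a point): the centre of the block that is loaded in bed b; like the loose one
- block_c_mid (a point): the centre of the block that is loaded in bed c; like the loose one
- pivot_top (a point): top of the jig's upright pivot, 78 mm above the table, on the axis round which the press arm turns; its axes are the jig's (z up). The bed centres lie 190 mm from this axis, in the directions 135, 180 and 225 degrees from the jig's x axis, counter-clockwise from above
- press_arm (a joint): angle of the press arm, rad, 0 in the parking hole, where it points along the jig's +y; grows counter-clockwise from above. The index plate (steel, top 24 mm above the table) has holes at 0 and at 0.785, 1.571, 2.356, where the pad is over a bed. The arm is a bar 24 mm wide, its top 67 mm above the table; it stays where left (friction about 0.6 N at the plunger)
- pad_mid (a point): the centre of the underside of the round rubber pad (66 mm across) at the end of the press arm, 190 mm from the pivot axis, 46 mm above the table; it passes 11 mm above a block that lies in a bed
- plunger (a joint): how far the plunger is pulled up, m: 0 home in a hole, 0.020 at its upper stop. A spring drives it down (4.5 N at 0, 7.5 N at 0.020). Its 8 mm round-ended pin goes 9 mm into a hole 11 mm wide along the arc: pull it over 10 mm and hold it up to turn the arm. Let go within about 3 mm of a hole it snaps in; between holes it rests on the plate at 0.009
- knob_mid (a point): where to grip the plunger's black knob: on its axis, 105 mm above the table when home, rising with the plunger, 100 mm from the pivot axis. The grip is a cylinder 24 mm across, from 16 mm below the point to 14 mm above; over it a head 34 mm across, top 25 mm above the point. It spins freely, so the hand need not turn with the arm. The housing below is 28 mm across, top 87 mm above the table
- bottle_mid (a point): bystander, a bottle with a white cap, 43 mm across and 138 mm tall; the point is half-way up
- jar_far_mid (a point): bystander, an ink jar, 60 mm across and 66 mm tall, farther from the robot; the point is half-way up
- jar_near_mid (a point): bystander, another such ink jar, nearer to the robot; the point is half-way up
- stamp_mid (a point): a wooden hand stamp left standing upright in bed a, 57 mm tall, 0.05 kg; the point is its centre, half-way up. On its base, 34 mm square and 28 mm high, stands a round knob handle, 29 mm tall, widest (21 mm) 17 mm above the point: grip it there, fingertips above the base. The table left of the jig (toward +y), round the loose block as far as the jars, is bare
There are look-alikes about, which are no part of the job. What is shaped like the part that bears block_mid but pink is not meant.

How it is judged:
By the outcome, as a careful person would: the job done as asked, in the order asked, and still so for the second after the job is handed in, with the robot touching nothing.
It also fails if it takes over 72 s, if anything falls off the work surface, if the arm or the gripper's body presses on something with over 40 N, if the wrist force passes 120 N, or if a joint passes its speed limit or range.

## Working session

There is one attempt and no reset: what is moved stays moved. The work goes in short steps, Python scripts to look and compute and a tool call to move; the robot and the scene stay as the last step left them, time stands still between calls to the robot, and variables do not carry over. Pictures are saved under pics/ and viewed, at most 10 in all, crops included, and the job is handed in when it is done.

Besides the shell and the picture viewer there is one more tool, called after "Call:" by a JSON object that holds its "op" and its "data", one argument or row to a line. move_arm: Moves the arm, as the interface text tells. Its arguments: {"type":"object","properties":{"commands":{"type":"array"}},"required":["commands"]}

```bash
mkdir -p pics; python3 - <<'E'
from cell import *
import cv2
s=state();print(s['t'],s['eef_pos'],s['tcp_rot'],s['opening'])
for n in("scene","top"):
    im=read_camera(n);cv2.imwrite(f"pics/{n}0.png",im);c=camera_info(n);print(n,c["K"],c["cam_to_world"])
E
```

```text
0.0 [271.56632522 562.6348111  214.06338311] [-3.14049491e+00 -1.14742506e-04  2.69184429e+00] 0.9973780518184346
scene [[389.42079001   0.         318.41018594]
 [  0.         389.42079001 197.15318222]
 [  0.           0.           1.        ]] [[ 8.58910540e-01 -2.67577477e-01  4.36663461e-01 -1.59928369e+01]
 [-5.12067293e-01 -4.61587763e-01  7.24378233e-01 -7.38245917e+02]
 [ 7.73120957e-03 -8.45777176e-01 -5.33480269e-01  6.99041347e+02]
 [ 0.00000000e+00  0.00000000e+00  0.00000000e+00  1.00000000e+00]]
top [[367.29330152   0.         312.19914217]
 [  0.         367.29330152 201.39086268]
 [  0.           0.           1.        ]] [[-9.82001457e-03 -9.89179606e-01  1.46380583e-01  3.53389633e+02]
 [-9.99939597e-01  1.04367952e-02  3.44610999e-03  9.44580247e+01]
 [-4.93656589e-03 -1.46337900e-01 -9.89222346e-01  1.16507896e+03]
 [ 0.00000000e+00  0.00000000e+00  0.00000000e+00  1.00000000e+00]]
```

View pics/top0.png

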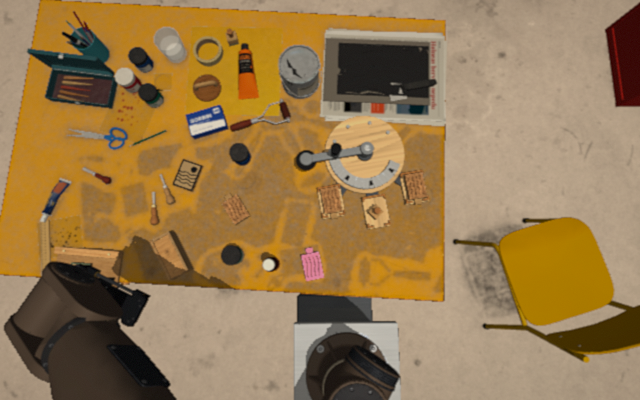

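View pics/scene0.png

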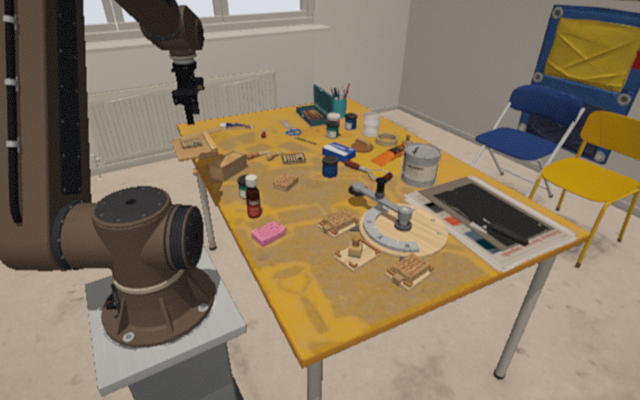

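The top view shows the pivot near (366,150), the knob near (334,150), the pad near (305,160), and beds near (330,201), (375,210) and (414,187). The stamp is in the middle bed. The loose block is near (236,208), the bottle near (269,263), the jars near (240,153) and (231,254), and the pink decoy near (313,264).

```bash
python3 - <<'E'
import cv2
t=cv2.imread("pics/top0.png");cv2.imwrite("pics/tc.png",cv2.resize(t[110:240,215:440],(788,455),interpolation=cv2.INTER_CUBIC))
t=cv2.imread("pics/scene0.png");cv2.imwrite("pics/sc.png",cv2.resize(t[145:295,260:460],(800,600),interpolation=cv2.INTER_CUBIC))
E
```

```text
(no output)
```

View pics/tc.png

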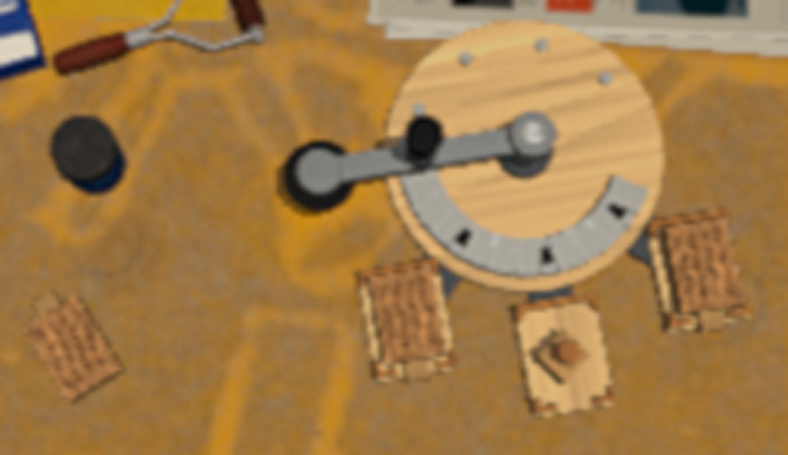

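View pics/sc.png

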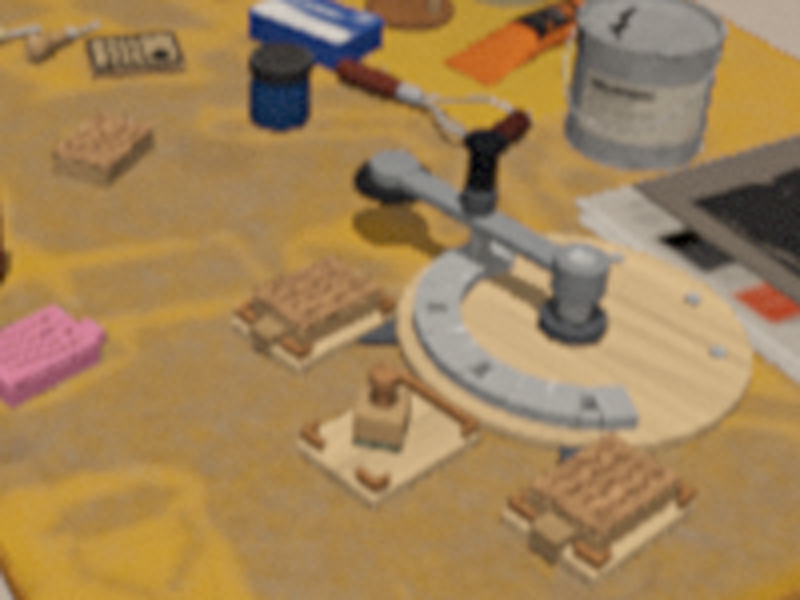

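```bash
cat > h.py <<'E'
import numpy as np, cv2
from cell import camera_info
def ray(n,u,v,z):
    c=camera_info(n);K=np.array(c["K"]);T=np.array(c["cam_to_world"])
    d=T[:3,:3]@np.linalg.solve(K,[u,v,1.]);o=T[:3,3];return (o+d*(z-o[2])/d[2])
def pix(n,p):
    c=camera_info(n);K=np.array(c["K"]);T=np.array(c["cam_to_world"])
    q=K@(T[:3,:3].T@(np.array(p,float)-T[:3,3]));return q[:2]/q[2]
E
python3 - <<'E'
from h import *
t=cv2.imread("pics/top0.png")
C=lambda u,v:((u+.5)/3.502+215-.5,(v+.5)/3.5+110-.5)
for n,u,v,z in [("pivot",533,131,78),("knobtop",423,134,130),("padendtop",318,170,67),("stamptop",566,348,69),("jarfar",84,148,66)]:
    print(n,ray("top",*C(u,v),z).round(1))
hsv=cv2.cvtColor(t,cv2.COLOR_BGR2HSV)
for n,u,v in [("blockface",705,260),("loose",75,345),("table",270,240),("table2",200,300),("bed",540,390),("corner",415,266),("stamp",560,360)]:
    x,y=map(round,C(u,v));print(n,hsv[y-1:y+2,x-1:x+2].reshape(-1,3).tolist())
m=cv2.inRange(hsv,(4,60,60),(13,200,230));m[:, :215]=0;m[:,440:]=0;m[:185]=0;m[235:]=0
k,l,s,c=cv2.connectedComponentsWithStats(m)
for i in range(1,k):
    if s[i][4]>60:
        p=np.argwhere(l==i)[:,::-1].astype(np.float32);print(s[i],c[i],cv2.minAreaRect(p))
b=t[110:240,215:440].copy();b[m[110:240,215:440]==0]//=3
cv2.imwrite("pics/mask.png",cv2.resize(b,(788,455),interpolation=cv2.INTER_NEAREST))
E
```

```text
pivot [680.3 -70.4  78. ]
knobtop [663.1  28.9 130. ]
padendtop [650.3 117.7  67. ]
stamptop [490.2 -94.   69. ]
jarfar [672.9 324.1  66. ]
blockface [[14, 151, 165], [14, 149, 152], [14, 152, 138], [14, 151, 160], [14, 152, 154], [14, 154, 142], [14, 151, 155], [14, 151, 155], [14, 155, 148]]
loose [[15, 152, 156], [14, 154, 147], [14, 157, 143], [14, 150, 156], [14, 151, 147], [13, 153, 135], [14, 149, 157], [14, 149, 152], [14, 151, 130]]
table [[18, 177, 161], [18, 182, 165], [18, 183, 171], [17, 175, 160], [18, 188, 167], [18, 198, 175], [18, 173, 158], [18, 190, 165], [18, 200, 175]]
table2 [[17, 156, 160], [17, 155, 158], [17, 150, 158], [17, 144, 159], [17, 152, 159], [17, 157, 159], [17, 140, 155], [17, 155, 156], [17, 166, 158]]
bed [[18, 121, 221], [17, 123, 218], [17, 122, 217], [18, 119, 222], [17, 122, 218], [17, 123, 216], [18, 119, 217], [17, 122, 219], [17, 123, 218]]
corner [[14, 175, 153], [14, 174, 144], [14, 176, 138], [14, 167, 160], [14, 166, 135], [14, 161, 127], [14, 155, 164], [15, 152, 153], [15, 151, 149]]
stamp [[14, 164, 104], [13, 166, 143], [13, 167, 157], [15, 156, 98], [14, 167, 122], [13, 168, 147], [16, 143, 127], [15, 153, 117], [14, 159, 130]]
```

View pics/mask.png

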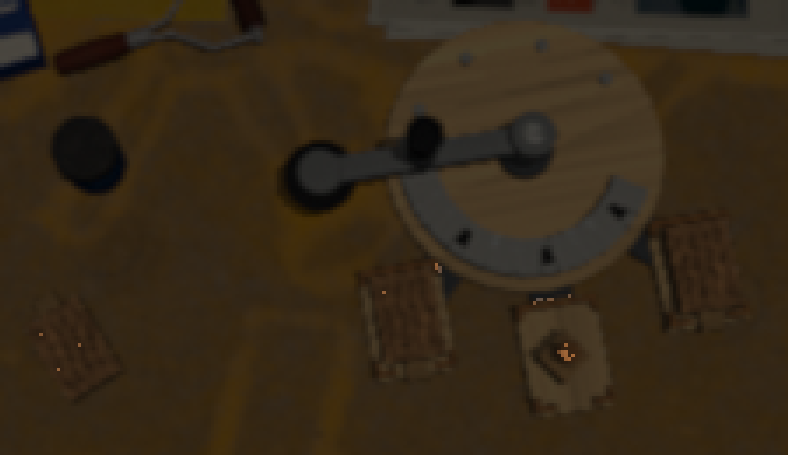

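```bash
python3 - <<'E'
from h import *
def seg(n,roi,hi=15.6):
    t=cv2.imread(f"pics/{n}0.png");x0,y0,x1,y1=roi
    t=cv2.resize(t[y0:y1,x0:x1],None,fx=4,fy=4,interpolation=cv2.INTER_CUBIC)
    t=cv2.GaussianBlur(t,(0,0),3).astype(np.float32)/255
    H=cv2.cvtColor(t,cv2.COLOR_BGR2HSV)[...,0]/2
    m=(H<hi).astype(np.uint8)
    k,l,s,c=cv2.connectedComponentsWithStats(m);i=1+np.argmax(s[1:,4])
    p=np.argwhere(l==i)[:,::-1]; p=(p+.5)/4-.5+[x0,y0]
    return p.astype(np.float32)
for nm,roi,z in [("loose",(217,188,258,230),23),("b",(312,178,350,225),35),("c",(397,165,436,210),35)]:
    p=seg("top",roi); P=np.array([ray("top",u,v,z)[:2] for u,v in p],np.float32)
    print(nm,len(p),P.mean(0),cv2.minAreaRect(P))
J=np.array([680.3,-70.4])
for y in (9.06,9.8):
  for a in(135,180,225):print(y,a,J+190*np.array([np.cos(np.radians(a+y)),np.sin(np.radians(a+y))]))
E
```

```text
Traceback (most recent call last):
  File "h.py", line 4, in ray
    c=camera_info(n);K=np.array(c["K"]);T=np.array(c["cam_to_world"])
ValueError: time passes only in moves, steps and waits
```

```bash
cat > h.py <<'E'
import numpy as np, cv2
from functools import lru_cache
from cell import camera_info
@lru_cache(None)
def ci(n):
    c=camera_info(n);return np.array(c["K"]),np.array(c["cam_to_world"])
def ray(n,u,v,z):
    K,T=ci(n);d=T[:3,:3]@np.linalg.solve(K,[u,v,1.]);o=T[:3,3];return (o+d*(z-o[2])/d[2])
def pix(n,p):
    K,T=ci(n);q=K@(T[:3,:3].T@(np.array(p,float)-T[:3,3]));return q[:2]/q[2]
def seg(n,roi,hi=15.6,f=None):
    t=cv2.imread(f or f"pics/{n}0.png");x0,y0,x1,y1=roi
    t=cv2.resize(t[y0:y1,x0:x1],None,fx=4,fy=4,interpolation=cv2.INTER_CUBIC)
    t=cv2.GaussianBlur(t,(0,0),3).astype(np.float32)/255
    m=(cv2.cvtColor(t,cv2.COLOR_BGR2HSV)[...,0]/2<hi).astype(np.uint8)
    k,l,s,c=cv2.connectedComponentsWithStats(m);i=1+np.argmax(s[1:,4])
    p=np.argwhere(l==i)[:,::-1]; return ((p+.5)/4-.5+[x0,y0]).astype(np.float32)
E
python3 - <<'E'
from h import *
for nm,roi,z in [("loose",(217,188,258,230),23),("b",(312,178,350,225),35),("c",(397,165,436,210),35)]:
    p=seg("top",roi); P=np.array([ray("top",u,v,z)[:2] for u,v in p],np.float32)
    print(nm,len(p),P.mean(0),cv2.minAreaRect(P))
J=np.array([680.3,-70.4])
for y in (9.06,9.8):
  for a in(135,180,225):print(y,a,J+190*np.array([np.cos(np.radians(a+y)),np.sin(np.radians(a+y))]))
E
```

```text
loose 7284 [500.84537 340.30774] ((500.78448486328125, 340.40325927734375), (83.075927734375, 58.844364166259766), 30.98320198059082)
b 8139 [531.8208    41.045258] ((530.4779052734375, 37.49475860595703), (89.38671875, 75.54362487792969), 13.50398063659668)
c 9208 [ 571.60706 -223.40268] ((566.9297485351562, -217.58277893066406), (100.58020782470703, 80.3912582397461), 7.89967679977417)
9.06 135 [526.46990519  41.11816861]
9.06 180 [ 492.67044356 -100.31904994]
9.06 225 [ 568.78183139 -224.23009481]
9.8 135 [525.04246932  39.12214007]
9.8 180 [ 493.07249929 -102.73980484]
9.8 225 [ 570.77785993 -225.65753068]
```

```bash
python3 - <<'E'
from h import *
C=lambda u,v:((u+.5)/3.502+215-.5,(v+.5)/3.5+110-.5)
S=lambda u,v:((u+.5)/4+260-.5,(v+.5)/4+145-.5)
for p in [(513,305),(595,293),(612,402),(535,417),(563.75,354.25)]: print(ray("top",*C(*p),18).round(1))
t=cv2.imread("pics/top0.png")[195:235,352:400]
t=cv2.resize(t,None,fx=4,fy=4,interpolation=cv2.INTER_CUBIC);h=cv2.cvtColor(t,cv2.COLOR_BGR2HSV)
m=((h[...,2]>185)&(h[...,1]<145)).astype(np.uint8)
k,l,s,c=cv2.connectedComponentsWithStats(m);i=1+np.argmax(s[1:,4])
p=(np.argwhere(l==i)[:,::-1]+.5)/4-.5+[352,195]
P=np.array([ray("top",u,v,12)[:2] for u,v in p],np.float32);print(len(p),cv2.minAreaRect(P))
# scene checks
for n,q in [("pivot",(680.3,-70.4,78)),("knobtop",(663.1,28.9,130)),("padtop",(650.3,117.7,67)),("stamptop",(490.2,-94,69)),("loose",(500.8,340.4,23)),("bedA",(492.7,-100.8,12))]:
    a=pix("scene",q); print(n,((a+.5-[260,145])*4).round(0))
for n,u,v,z in [("pivot",582,258,78),("knobtop",483,139,130),("padtop",398,165,67),("stamptop",381,375,69),("loose",106,141,23)]: print(n,ray("scene",*S(u,v),z).round(1))
p=seg("scene",(268,165,305,195));P=np.array([ray("scene",u,v,23)[:2] for u,v in p],np.float32);print(cv2.minAreaRect(P))
E
```

```text
[536.2 -56.3  18. ]
[ 546.4 -130.7   18. ]
[ 447.6 -142.1   18. ]
[434.9 -73.   18. ]
[ 491.  -100.5   18. ]
7076 ((488.11456298828125, -102.9312744140625), (95.51580047607422, 72.77404022216797), 9.160473823547363)
pivot [585. 253.]
knobtop [486. 137.]
padtop [397. 162.]
stamptop [388. 363.]
loose [106. 137.]
bedA [392. 434.]
pivot [674.  -74.4  78. ]
knobtop [659.   27.1 130. ]
padtop [648.4 112.7  67. ]
stamptop [ 478.9 -102.9   69. ]
loose [497.7 333.6  23. ]
((497.72589111328125, 332.5741882324219), (87.3150634765625, 65.60443115234375), 31.78260040283203)
```

Call:
{"op": "move_arm", "data": {
  "commands": [
    [[1.55, -4.7, 0], [0, 0, -5.3], 1],
    [[1.55, -4.7, 0], [0, 0, -5.3], 1],
    [[1.55, -4.7, 0], [0, 0, -5.3], 1],
    [[1.55, -4.7, 0], [0, 0, -5.3], 1],
    [[1.55, -4.7, 0], [0, 0, -5.3], 1],
    [[1.55, -4.7, 0], [0, 0, -5.3], 1],
    [[1.55, -4.7, 0], [0, 0, -5.3], 1],
    [[1.55, -4.7, 0], [0, 0, -5.3], 1],
    [[1.55, -4.7, 0], [0, 0, -5.3], 1],
    [[1.55, -4.7, 0], [0, 0, -5.3], 1]
  ]
}}

```text
t: 1.1
eef_pos: [426.9, 90.9, 214.7]
tcp_rot: [3.141, -0.0, 1.763]
ft_force: [1.1, 1.1, -0.6]
opening: 1.004
grip_force: 0.0
```

Call:
{"op": "move_arm", "data": {
  "commands": [
    [[1.5, -4.6, 0], [0, 0, -5], 1],
    [[1.5, -4.6, 0], [0, 0, -5], 1],
    [[1.5, -4.6, 0], [0, 0, -5], 1],
    [[1.5, -4.6, 0], [0, 0, -5], 1],
    [[0, -0.2, -3.5], [0, 0, 0], 1],
    [[0, 0, -3.5], [0, 0, 0], 1],
    [[0, 0, -2.5], [0, 0, 0], 1],
    [[0, 0, 0], [0, 0, 0], 1]
  ]
}}

```text
t: 1.9
eef_pos: [485.2, -92.9, 117.0]
tcp_rot: [-3.136, -0.001, 1.417]
ft_force: [1.0, -0.1, -0.4]
opening: 0.999
grip_force: 0.0
```

```bash
python3 - <<'E'
from cell import *
import cv2
s=state();print(s['eef_pos'],s['tcp_rot'])
a=read_camera("scene");cv2.imwrite("pics/scene1.png",a)
b=read_camera("top");cv2.imwrite("pics/top1.png",b)
f=lambda t:cv2.resize(t,(400,500),interpolation=cv2.INTER_CUBIC)
cv2.imwrite("pics/v1.png",cv2.hconcat([f(a[160:285,300:400]),f(b[150:275,325:425])]))
E
```

```text
[485.21170945 -92.86041502 117.0323845 ] [-3.13602333e+00 -9.33846894e-04  1.41733476e+00]
```

View pics/v1.png

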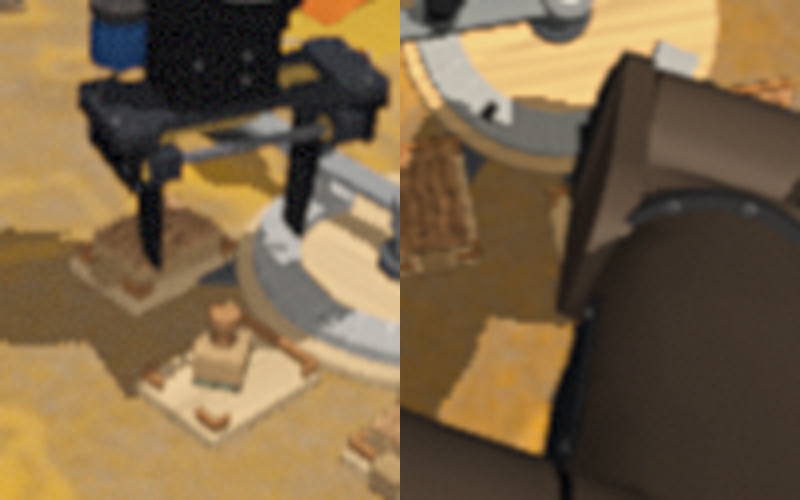

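The left panel shows the open fingertips at about (152,268) and (296,232) in the crop. The stamp handle is straight below them at about (225,318).

```bash
python3 - <<'E'
from h import *
f=lambda p:((pix("scene",p)+.5-[300,160])*4).round(1)
print(f((485.2,-92.9,117)),f((485.2,-92.9,57.5)),f((488,-98,57.5)),f((490,-94,57.5)))
E
```

```text
[224.9 244.8] [219.6 318.1] [227.6 321. ] [226.5 316.7]
```

Call:
{"op": "move_arm", "data": {
  "commands": [
    [[0.5, -0.1, -2.5], [0, 0, 0], 1],
    [[0, 0, -2.9], [0, 0, 0], 1],
    [[0, 0, -2], [0, 0, 0], 1],
    [[0, 0, 0], [0, 0, 0], 1],
    [[0, 0, 0], [0, 0, 0], 0.1],
    [[0, 0, 0], [0, 0, 0], 0.1],
    [[0, 0, 0], [0, 0, 0], 0.1],
    [[0, 0, 0], [0, 0, 0], 0.1],
    [[0, 0, 0], [0, 0, 0], 0.1],
    [[0, 0, 0], [0, 0, 0], 0.1]
  ]
}}

```text
t: 3.0
eef_pos: [491.8, -94.2, 45.9]
tcp_rot: [3.141, 0.0, 1.418]
ft_force: [-0.3, 0.2, 0.3]
opening: 0.549
grip_force: 0.0
```

Call:
{"op": "move_arm", "data": {
  "commands": [
    [[0, 0, -0.3], [0, 0, 0], 0.1],
    [[0, 0, 0], [0, 0, 0], 0.1],
    [[0, 0, 0], [0, 0, 0], 0.1],
    [[0, 0, 0], [0, 0, 0], 0.1],
    [[0, 0, 0], [0, 0, 0], 0.1],
    [[0, 0, 0], [0, 0, 0], 0.1]
  ]
}}

```text
t: 3.6
eef_pos: [491.7, -94.1, 42.6]
tcp_rot: [3.141, 0.0, 1.418]
ft_force: [0.8, 0.4, 0.2]
opening: 0.2
grip_force: 30.0
```

Call:
{"op": "move_arm", "data": {
  "commands": [
    [[0, 0, -0.0], [0, 0, 0], 0.1],
    [[0, 0, 2.5], [0, 0, 0], 0.1],
    [[0, 0, 4.0], [0, 0, 0], 0.1],
    [[0.1, 3.5, 0], [0, 0, -5], 0.1],
    [[0.2, 4.8, 0], [0, 0, -7], 0.1],
    [[0.1, 4.8, 0], [0, 0, -7], 0.1],
    [[0.2, 4.8, 0], [0, 0, -7], 0.1],
    [[0.1, 4.8, 0], [0, 0, -7], 0.1],
    [[0.1, 4, 0], [0, 0, -7], 0.1],
    [[0, 1.7, 0], [0, 0, -5], 0.1]
  ]
}}

```text
t: 4.6
eef_pos: [499.4, 193.0, 107.7]
tcp_rot: [3.142, -0.001, 0.63]
ft_force: [-0.5, -0.6, 0.1]
opening: 0.194
grip_force: 30.0
```

Call:
{"op": "move_arm", "data": {
  "commands": [
    [[0, 0, 0], [0, 0, -5], 0.1],
    [[0, 0, -2.5], [0, 0, 0], 0.1],
    [[0, 0, -3], [0, 0, 0], 0.1],
    [[0, 0, 0], [0, 0, 0], 0.1]
  ]
}}

```text
t: 5.0
eef_pos: [498.1, 189.5, 50.1]
tcp_rot: [-3.14, 0.005, 0.545]
ft_force: [-0.7, -0.1, 0.9]
opening: 0.195
grip_force: 30.0
```

Lower another 19.5 mm, release, and rise.

Call:
{"op": "move_arm", "data": {
  "commands": [
    [[0, 0, -1.2], [0, 0, 0], 0.1],
    [[0, 0, -0.5], [0, 0, 0], 0.1],
    [[0, 0, -0.2], [0, 0, 0], 0.1],
    [[0, 0, 0], [0, 0, 0], 0.1]
  ]
}}

```text
t: 5.4
eef_pos: [499.9, 189.9, 34.0]
tcp_rot: [3.141, -0.0, 0.545]
ft_force: [0.0, 0.3, 0.3]
opening: 0.196
grip_force: 30.0
```

Call:
{"op": "move_arm", "data": {
  "commands": [
    [[0, 0, -0.2], [0, 0, 0], 0.1],
    [[0, 0, -0.1], [0, 0, 0], 0.1],
    [[0, 0, 0], [0, 0, 0], 0.1]
  ]
}}

```text
t: 5.7
eef_pos: [499.8, 189.9, 30.8]
tcp_rot: [3.141, -0.0, 0.545]
ft_force: [0.8, 0.2, 0.3]
opening: 0.196
grip_force: 30.0
```

Call:
{"op": "move_arm", "data": {
  "commands": [
    [[0, 0, 0], [0, 0, 0], 0.4],
    [[0, 0, 0], [0, 0, 0], 1],
    [[0, 0, 0], [0, 0, 0], 1],
    [[0, 0, 0], [0, 0, 0], 1],
    [[0, 0, 2.5], [0, 0, 0], 1],
    [[0, 0, 4], [0, 0, 0], 1],
    [[0, 4, 0], [0, 0, 0], 1],
    [[0, 4.8, 0], [0, 0, 0], 1],
    [[0, 4.5, 0], [0, 0, 0], 1],
    [[0, 1.7, 0], [0, 0, 0], 1]
  ]
}}

```text
t: 6.7
eef_pos: [499.4, 343.2, 95.8]
tcp_rot: [-3.141, -0.001, 0.547]
ft_force: [-0.8, -1.3, 0.1]
opening: 0.972
grip_force: 0.0
```

```bash
python3 - <<'E'
from cell import *
import cv2
s=state();print(s['eef_pos'],s['tcp_rot'])
a=read_camera("scene");cv2.imwrite("pics/scene2.png",a)
b=read_camera("top");cv2.imwrite("pics/top2.png",b)
f=lambda t:cv2.resize(t,(400,500),interpolation=cv2.INTER_CUBIC)
cv2.imwrite("pics/v2.png",cv2.hconcat([f(a[95:220,250:350]),f(b[140:265,215:315])]))
E
```

```text
[499.37180204 343.1611267   95.77826642] [-3.14145104e+00 -1.14180375e-03  5.47337114e-01]
```

View pics/v2.png

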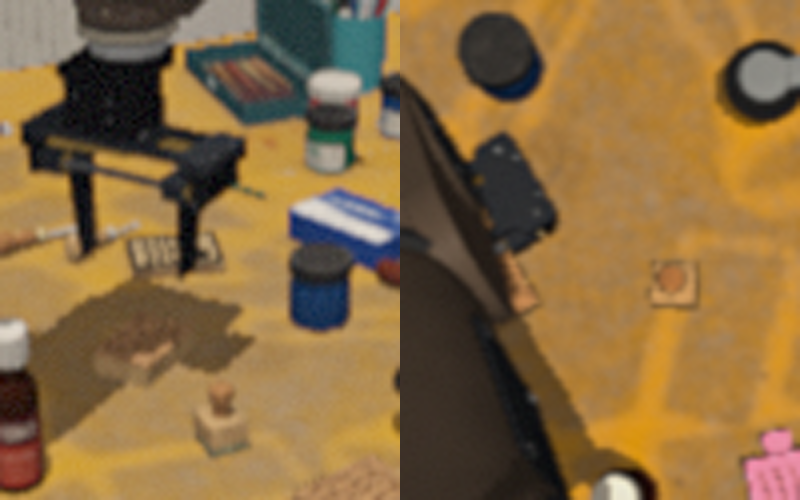

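The stamp stands upright on the bare table, at about (672,284) in the right-hand crop. The fingers straddle the loose block. I'll use the stamp's known position to check the top camera's bias.

```bash
python3 - <<'E'
from h import *
print(ray("top",282.1,209.9,57), pix("top",(499.8,189.9,57)))
f=lambda p:((pix("scene",p)+.5-[250,95])*4).round(1)
print(f((499.4,343.2,95.8)), f((499.8,189.9,57)))
# block seen in scene2
E
```

```text
[492.1707088  190.08961273  57.        ] [282.16773094 207.41131732]
[140.1 262. ] [228.9 381.2]
```

```bash
python3 - <<'E'
from h import *
f=lambda p:((pix("scene",p)+.5-[250,95])*4).round(1)
g=lambda p:((pix("top",p)+.5-[215,140])*4+[400,0]).round(1)
for q in [(499.8,189.9),(494.7,186.8),(492,190)]:
    print(q,"scene top/base",f(q+(57,)),f(q+(28,)),f(q+(0,)),"top",g(q+(57,)),g(q+(28,)))
E
```

```text
(499.8, 189.9) scene top/base [228.9 381.2] [229.2 412. ] [229.5 441. ] top [670.7 271.6] [673.9 276.5]
(494.7, 186.8) scene top/base [225.2 384.6] [225.5 415.5] [225.9 444.6] top [674.7 278.3] [677.8 282.9]
(492, 190) scene top/base [220.3 383.7] [220.7 414.5] [221.1 443.6] top [670.5 281.8] [673.7 286.4]
```

Call:
{"op": "move_arm", "data": {
  "commands": [
    [[0.1, -0.35, -2.5], [0, 0, 0], 1],
    [[0, 0, -4.0], [0, 0, 0], 1],
    [[0, 0, -1.5], [0, 0, 0], 1],
    [[0, 0, 0], [0, 0, 0], 1]
  ]
}}

```text
t: 7.2
eef_pos: [500.0, 334.8, 13.9]
tcp_rot: [-3.142, 0.004, 0.544]
ft_force: [0.1, -0.4, 1.1]
opening: 1.0
grip_force: 0.0
```

Call:
{"op": "move_arm", "data": {
  "commands": [
    [[0, 0.45, -0.7], [0, 0, 0], 1],
    [[0, 0, -0.2], [0, 0, 0], 1],
    [[0, 0, 0], [0, 0, 0], 0.3],
    [[0, 0, 0], [0, 0, 0], 0.3],
    [[0, 0, 0], [0, 0, 0], 0.3],
    [[0, 0, 0], [0, 0, 0], 0.3],
    [[0, 0, 0], [0, 0, 0], 0.3],
    [[0, 0, 0], [0, 0, 0], 0.3],
    [[0, 0, 0], [0, 0, 0], 0.3]
  ]
}}

```text
t: 8.1
eef_pos: [500.8, 340.9, 6.8]
tcp_rot: [3.141, -0.0, 0.545]
ft_force: [-0.7, -0.3, 1.7]
opening: 0.591
grip_force: 29.9
```

Call:
{"op": "move_arm", "data": {
  "commands": [
    [[0, 0, 2.5], [0, 0, 0], 0.3],
    [[0, 0, 4.5], [0, 0, 0], 0.3],
    [[0, 0, 2.5], [0, 0, 5], 0.3],
    [[0, -2.4, 0], [0, 0, 8.5], 0.3],
    [[0, -2.4, 0], [0, 0, 8.5], 0.3],
    [[0, -2.4, 0], [0, 0, 8.5], 0.3],
    [[0, -2.4, 0], [0, 0, 8.5], 0.3],
    [[0, -2.4, 0], [0, 0, 8.5], 0.3],
    [[0, -2.4, 0], [0, 0, 8.5], 0.3],
    [[0, -2.4, 0], [0, 0, 8.5], 0.3]
  ]
}}

```text
t: 9.1
eef_pos: [500.5, 171.9, 101.6]
tcp_rot: [-3.141, 0.0, 1.677]
ft_force: [-0.2, 0.9, -1.6]
opening: 0.587
grip_force: 29.9
```

Call:
{"op": "move_arm", "data": {
  "commands": [
    [[0, -2.4, 0], [0, 0, 8.5], 0.3],
    [[0, -2.4, 0], [0, 0, 8.5], 0.3],
    [[0, -2.4, 0], [0, 0, 8.5], 0.3],
    [[0, -2.4, 0], [0, 0, 8.5], 0.3],
    [[0, -2.4, 0], [0, 0, 8.5], 0.3],
    [[0, -2.4, 0], [0, 0, 8.5], 0.3],
    [[0, -2.4, 0], [0, 0, 8.5], 0.3],
    [[0, -2.4, 0], [0, 0, 8.5], 0.3],
    [[0, -2.4, 0], [0, 0, 8.5], 0.3],
    [[0, -2.0, 0], [0, 0, 5], 0.3]
  ]
}}

```text
t: 10.1
eef_pos: [500.5, -64.3, 101.6]
tcp_rot: [3.141, -0.0, 3.099]
ft_force: [-0.1, 0.4, -1.5]
opening: 0.587
grip_force: 29.9
```

Call:
{"op": "move_arm", "data": {
  "commands": [
    [[-0.3, -1.6, 0], [0, 0, 5], 0.3],
    [[-0.3, -1.3, 0], [0, 0, 4], 0.3],
    [[-0.2, -0.6, -1.5], [0, 0, 1.6], 0.3],
    [[0, 0, -2], [0, 0, 0], 0.3],
    [[0, 0, 0], [0, 0, 0], 0.3],
    [[0, 0, 0], [0, 0, 0], 0.3]
  ]
}}

```text
t: 10.7
eef_pos: [492.7, -98.0, 66.8]
tcp_rot: [3.141, -0.001, -3.005]
ft_force: [0.9, 0.3, -0.9]
opening: 0.587
grip_force: 29.9
```

```bash
python3 - <<'E'
from cell import *
import cv2
from h import pix
import numpy as np
s=state();print(s['eef_pos'],s['tcp_rot'])
a=read_camera("scene");cv2.imwrite("pics/scene3.png",a)
cv2.imwrite("pics/v3.png",cv2.resize(a[170:290,310:430],(600,600),interpolation=cv2.INTER_CUBIC))
E
```

```text
[492.65234002 -98.04586779  66.75616144] [ 3.14108952e+00 -7.44327190e-04 -3.00506077e+00]
```

View pics/v3.png

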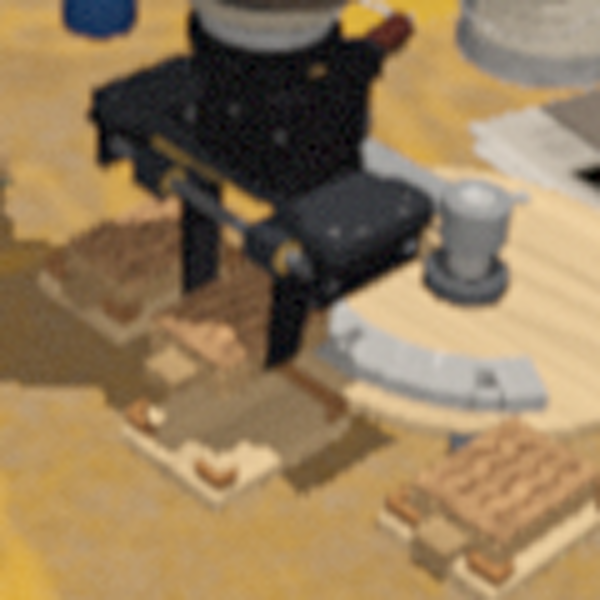

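```bash
python3 - <<'E'
from h import *
g=lambda p:((pix("scene",p)+.5-[310,170])*5).round(1)
def L(c,yaw,x,y,z):
    y0=np.radians(yaw);return (c[0]+x*np.cos(y0)-y*np.sin(y0),c[1]+x*np.sin(y0)+y*np.cos(y0),z)
T=(492.65,-98.05);ya=7.82
print("tab face top/bot corners",[g(L(T,ya,-58,y,z)) for y in(11,-11) for z in(72,60)])
print("block near face top corners",[g(L(T,ya,-40,y,83)) for y in(28,-28)])
B=(492.7,-100.8)
print("bed top corners z12",[g(L(B,9.2,x,y,12)) for x,y in[(-52,37),(-52,-37),(52,-37)]])
print("stub tops ctr z22",[g(L(B,9.2,-47.5,y,22)) for y in(24,-24)],"farwall top ends",[g(L(B,9.2,43.5,y,22)) for y in(37,-37)])
c=(568.8,-224.2)
c=(680.3+190*np.cos(np.radians(234.2)),-70.4+190*np.sin(np.radians(234.2)));print(c)
print("c block tab face",[g(L(c,9.2,-58,y,z)) for y in(11,-11) for z in(24,12)],"c bed corners",[g(L(c,9.2,-52,y,12)) for y in(37,-37)])
E
```

```text
tab face top/bot corners [array([146.2, 359.2]), array([145.4, 377.5]), array([174.9, 380.8]), array([173.9, 399.3])]
block near face top corners [array([151.5, 312.9]), array([225.4, 366.6])]
bed top corners z12 [array([122. , 423.2]), array([218.5, 496.4]), array([356.1, 412.2])]
stub tops ctr z22 [array([145.2, 417.6]), array([208.1, 464.7])] farwall top ends [array([249.1, 338.4]), array([347.1, 404.4])]
(np.float64(569.158041752429), np.float64(-224.50212560797203))
c block tab face [array([414.1, 527. ]), array([411.5, 544.8]), array([448.6, 551.4]), array([445.8, 569.3])] c bed corners [array([380.2, 511.4]), array([495.5, 593.5])]
```

```bash
python3 - <<'E'
import cv2
a=cv2.imread("pics/scene3.png")
cv2.imwrite("pics/v4.png",cv2.resize(a[225:280,330:380],(600,660)[:2] if 0 else (540,594),interpolation=cv2.INTER_CUBIC))
E
```

```text
(no output)
```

View pics/v4.png

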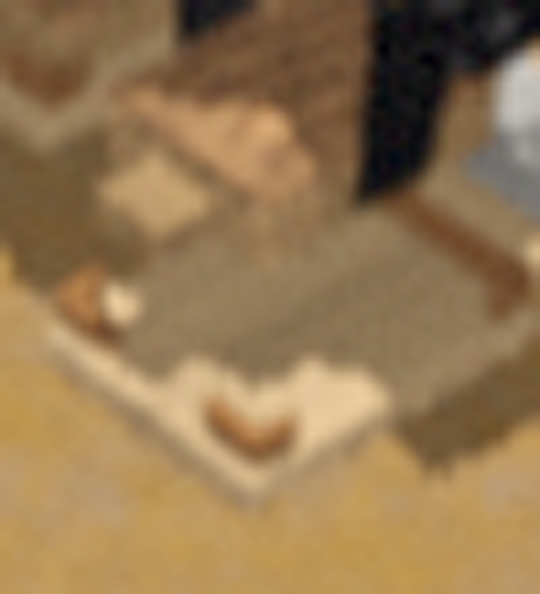

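Call:
{"op": "move_arm", "data": {
  "commands": [
    [[0.05, -0.25, -1], [0, 0, 1.4], 0.3],
    [[0, 0, -1.5], [0, 0, 0], 0.3],
    [[0, 0, -0.8], [0, 0, 0], 0.3],
    [[0, 0, 0], [0, 0, 0], 0.3],
    [[0, 0, 0], [0, 0, 0], 0.3]
  ]
}}

```text
t: 11.25
eef_pos: [493.3, -100.6, 33.8]
tcp_rot: [3.141, -0.0, -2.98]
ft_force: [0.1, -0.2, -2.1]
opening: 0.592
grip_force: 29.9
```

Call:
{"op": "move_arm", "data": {
  "commands": [
    [[0, 0, -0.5], [0, 0, 0], 0.3],
    [[0, 0, -0.4], [0, 0, 0], 0.3],
    [[0, 0, -0.3], [0, 0, 0], 0.3],
    [[0, 0, 0], [0, 0, 0], 0.3]
  ]
}}

```text
t: 11.65
eef_pos: [493.1, -100.6, 21.3]
tcp_rot: [3.141, -0.0, -2.98]
ft_force: [0.2, -0.5, -1.0]
opening: 0.588
grip_force: 29.9
```

Call:
{"op": "move_arm", "data": {
  "commands": [
    [[0, 0, -0.15], [0, 0, 0], 0.3],
    [[0, 0, -0.1], [0, 0, 0], 0.3],
    [[0, 0, 0], [0, 0, 0], 0.3],
    [[0, 0, 0], [0, 0, 0], 0.3]
  ]
}}

```text
t: 12.05
eef_pos: [493.2, -100.7, 19.2]
tcp_rot: [3.142, 0.0, -2.98]
ft_force: [-0.1, -0.6, -1.0]
opening: 0.587
grip_force: 29.9
```

Call:
{"op": "move_arm", "data": {
  "commands": [
    [[0, 0, 0], [0, 0, 0], 0.8],
    [[0, 0, 0], [0, 0, 0], 1],
    [[0, 0, 0], [0, 0, 0], 1],
    [[0, 0, 0], [0, 0, 0], 1],
    [[0, 0, 2], [0, 0, 0], 1],
    [[0, 0, 4], [0, 0, 0], 1],
    [[0, 0, 4.5], [0, 0, 0], 1],
    [[0, 0, 3], [0, 0, 0], 1]
  ]
}}

```text
t: 12.85
eef_pos: [493.5, -100.7, 156.8]
tcp_rot: [-3.141, 0.002, -2.98]
ft_force: [0.2, 0.1, 0.4]
opening: 1.001
grip_force: 0.0
```

Call:
{"op": "move_arm", "data": {
  "commands": [
    [[3.4, 2.6, 0], [0, 0, 0], 1],
    [[3.4, 2.6, 0], [0, 0, 0], 1],
    [[3.4, 2.6, 0], [0, 0, 0], 1],
    [[3.4, 2.6, 0], [0, 0, 0], 1],
    [[3.4, 2.6, 0], [0, 0, 0], 1],
    [[0, 0, 0], [0, 0, 0], 1]
  ]
}}

```text
t: 13.45
eef_pos: [665.9, 32.3, 153.5]
tcp_rot: [3.141, 0.001, -2.978]
ft_force: [-1.8, 0.8, -0.9]
opening: 0.997
grip_force: 0.0
```

```bash
python3 - <<'E'
from cell import *
import cv2
s=state();print(s['t'],s['eef_pos'],s['tcp_rot'])
a=read_camera("scene");cv2.imwrite("pics/scene5.png",a)
b=read_camera("top");cv2.imwrite("pics/top5.png",b)
f=lambda t:cv2.resize(t,(400,560),interpolation=cv2.INTER_CUBIC)
cv2.imwrite("pics/v5.png",cv2.hconcat([f(a[150:290,330:430]),f(b[100:240,320:420])]))
E
```

```text
13.45 [665.87815267  32.33691891 153.48726203] [ 3.14130024e+00  1.30018159e-03 -2.97778039e+00]
```

View pics/v5.png

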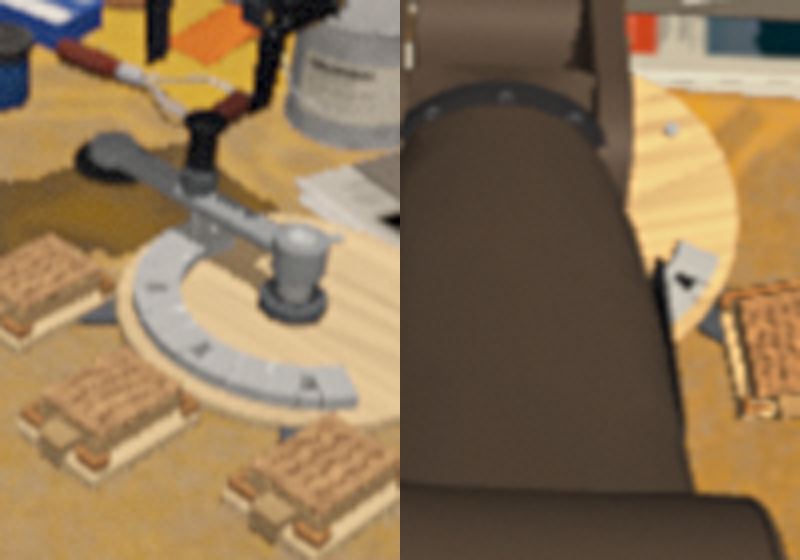

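The block lies flat in the middle bed with its tab in the gap, like its neighbours. I have now used all 10 picture views, so I'll continue on numbers only.

Call:
{"op": "move_arm", "data": {
  "commands": [
    [[-0.2, -0.35, -1.5], [0, 0, 0], 1],
    [[0, 0, -2.5], [0, 0, 0], 1],
    [[0, 0, -1.5], [0, 0, 0], 1],
    [[0, 0, 0], [0, 0, 0], 1],
    [[0, 0, 0], [0, 0, 0], 1]
  ]
}}

```text
t: 14.05
eef_pos: [661.2, 25.5, 99.6]
tcp_rot: [3.142, 0.0, -2.981]
ft_force: [0.5, 0.0, -0.3]
opening: 1.001
grip_force: 0.0
```

Call:
{"op": "move_arm", "data": {
  "commands": [
    [[0.25, 0.3, -0.5], [0, 0, 0], 1],
    [[0, 0, -0.4], [0, 0, 0], 0.1],
    [[0, 0, 0], [0, 0, 0], 0.1],
    [[0, 0, 0], [0, 0, 0], 0.1],
    [[0, 0, 0], [0, 0, 0], 0.1],
    [[0, 0, 0], [0, 0, 0], 0.1],
    [[0, 0, 0], [0, 0, 0], 0.1],
    [[0, 0, 0], [0, 0, 0], 0.1],
    [[0, 0, 0], [0, 0, 0], 0.1],
    [[0, 0, 0], [0, 0, 0], 0.1]
  ]
}}

```text
t: 15.05
eef_pos: [663.9, 28.3, 90.3]
tcp_rot: [-3.141, 0.0, -2.98]
ft_force: [0.9, -4.2, -0.1]
opening: 0.338
grip_force: 30.0
```

Call:
{"op": "move_arm", "data": {
  "commands": [
    [[0, 0, 0], [0, 0, 0], 0.1],
    [[0, 0, 0], [0, 0, 0], 0.1],
    [[0, 0, 0], [0, 0, 0], 0.1]
  ]
}}

```text
t: 15.35
eef_pos: [663.9, 28.4, 90.3]
tcp_rot: [-3.141, 0.0, -2.981]
ft_force: [0.5, -4.7, 1.4]
opening: 0.34
grip_force: 30.0
```

Call:
{"op": "move_arm", "data": {
  "commands": [
    [[0, 0, 0], [0, 0, 0], 0.6],
    [[0, 0, 0], [0, 0, 0], 0.6],
    [[0, 0, 0], [0, 0, 0], 0.6],
    [[0, -0.1, -0.28], [0, 0, 0], 0.6],
    [[0, 0, 0], [0, 0, 0], 0.1],
    [[0, 0, 0], [0, 0, 0], 0.1],
    [[0, 0, 0], [0, 0, 0], 0.1],
    [[0, 0, 0], [0, 0, 0], 0.1],
    [[0, 0, 0], [0, 0, 0], 0.1],
    [[0, 0, 0], [0, 0, 0], 0.1]
  ]
}}

```text
t: 16.35
eef_pos: [663.8, 27.7, 87.4]
tcp_rot: [-3.142, 0.0, -2.981]
ft_force: [0.3, -0.6, -0.1]
opening: 0.338
grip_force: 30.0
```

Call:
{"op": "move_arm", "data": {
  "commands": [
    [[0, 0, 0], [0, 0, 0], 0.1],
    [[0, 0, 0], [0, 0, 0], 0.1]
  ]
}}

```text
t: 16.55
eef_pos: [663.8, 27.8, 87.4]
tcp_rot: [-3.142, 0.0, -2.981]
ft_force: [-0.3, -2.4, 0.6]
opening: 0.338
grip_force: 30.0
```

Call:
{"op": "move_arm", "data": {
  "commands": [
    [[0, 0, 0.4], [0, 0, 0], 0.1],
    [[0, 0, 0.5], [0, 0, 0], 0.1],
    [[0, 0, 0.6], [0, 0, 0], 0.1],
    [[0, 0, 0], [0, 0, 0], 0.1],
    [[0, 0, 0], [0, 0, 0], 0.1]
  ]
}}

```text
t: 17.05
eef_pos: [663.7, 27.8, 102.4]
tcp_rot: [3.142, 0.0, -2.981]
ft_force: [0.4, -2.1, -6.8]
opening: 0.338
grip_force: 30.0
```

Call:
{"op": "move_arm", "data": {
  "commands": [
    [[-1.02, -0.23, 0], [0, 0, 0], 0.1],
    [[-0.99, -0.33, 0], [0, 0, 0], 0.1],
    [[-0.95, -0.44, 0], [0, 0, 0], 0.1],
    [[-0.9, -0.53, 0], [0, 0, 0], 0.1],
    [[0, 0, 0], [0, 0, 0], 0.1],
    [[0, 0, 0], [0, 0, 0], 0.1]
  ]
}}

```text
t: 17.65
eef_pos: [624.8, 12.5, 102.5]
tcp_rot: [3.141, -0.0, -2.981]
ft_force: [-0.3, 0.6, -7.5]
opening: 0.339
grip_force: 30.0
```

Call:
{"op": "move_arm", "data": {
  "commands": [
    [[-0.84, -0.62, 0], [0, 0, 0], 0.1],
    [[-0.77, -0.71, 0], [0, 0, 0], 0.1],
    [[-0.69, -0.79, 0], [0, 0, 0], 0.1],
    [[-0.61, -0.85, 0], [0, 0, 0], 0.1],
    [[-0.51, -0.91, 0], [0, 0, 0], 0.1],
    [[0, 0, 0], [0, 0, 0], 0.1]
  ]
}}

```text
t: 18.25
eef_pos: [590.0, -27.6, 102.3]
tcp_rot: [3.141, -0.001, -2.982]
ft_force: [-2.4, 0.6, -7.4]
opening: 0.34
grip_force: 30.0
```

Call:
{"op": "move_arm", "data": {
  "commands": [
    [[-0.42, -0.96, 0], [0, 0, 0], 0.1],
    [[-0.31, -1.0, 0], [0, 0, 0], 0.1],
    [[-0.21, -1.03, 0], [0, 0, 0], 0.1],
    [[-0.1, -1.04, 0], [0, 0, 0], 0.1],
    [[0.01, -0.9, 0], [0, 0, 0], 0.1],
    [[0, 0, 0], [0, 0, 0], 0.1],
    [[0, 0, 0], [0, 0, 0], 0.1]
  ]
}}

```text
t: 18.95
eef_pos: [580.4, -76.1, 102.2]
tcp_rot: [3.142, -0.001, -2.981]
ft_force: [-4.9, -0.5, -8.2]
opening: 0.338
grip_force: 30.0
```

Call:
{"op": "move_arm", "data": {
  "commands": [
    [[0.03, -0.6, 0], [0, 0, 0], 0.1],
    [[0.04, -0.5, 0], [0, 0, 0], 0.1],
    [[0, 0, 0], [0, 0, 0], 0.1],
    [[0, 0, 0], [0, 0, 0], 0.1]
  ]
}}

```text
t: 19.35
eef_pos: [581.4, -86.7, 102.4]
tcp_rot: [-3.141, 0.0, -2.981]
ft_force: [-4.5, -1.3, -7.6]
opening: 0.342
grip_force: 30.0
```

Call:
{"op": "move_arm", "data": {
  "commands": [
    [[0, 0, -0.4], [0, 0, 0], 0.1],
    [[0, 0, -0.3], [0, 0, 0], 0.1],
    [[0, 0, -0.2], [0, 0, 0], 0.1],
    [[0, 0, 0], [0, 0, 0], 0.1]
  ]
}}

```text
t: 19.75
eef_pos: [581.3, -86.4, 93.0]
tcp_rot: [3.141, -0.0, -2.98]
ft_force: [-3.6, -1.2, -6.9]
opening: 0.34
grip_force: 30.0
```

Call:
{"op": "move_arm", "data": {
  "commands": [
    [[0, 0, 0], [0, 0, 0], 1],
    [[0, 0, 0], [0, 0, 0], 1],
    [[0, 0, 0], [0, 0, 0], 1],
    [[0, 0, 0], [0, 0, 0], 1],
    [[0, 0, 0], [0, 0, 0], 1],
    [[0, 0, 0], [0, 0, 0], 1],
    [[0, 0, 0], [0, 0, 0], 1],
    [[0, 0, 2], [0, 0, 0], 1],
    [[0, 0, 4], [0, 0, 0], 1],
    [[0, 0, 2.5], [0, 0, 0], 1]
  ]
}}

```text
t: 20.75
eef_pos: [581.7, -86.6, 180.4]
tcp_rot: [-3.141, 0.001, -2.98]
ft_force: [-0.2, 0.2, -0.3]
opening: 0.999
grip_force: 0.0
```

Call:
{"op": "move_arm", "data": {
  "commands": [
    [[0, 4, 1], [0, 0, 0], 1],
    [[-1, 4.5, 1], [0, 0, 0], 1],
    [[-1, 4.7, 1], [0, 0, 0], 1],
    [[-1, 4.7, 0], [0, 0, 0], 1],
    [[-1, 4.7, 0], [0, 0, 0], 1],
    [[-1, 4.7, 0], [0, 0, 0], 1],
    [[-1, 4.7, 0], [0, 0, 0], 1],
    [[-1, 4.7, 0], [0, 0, 0], 1],
    [[-1, 4.7, 0], [0, 0, 0], 1],
    [[-1, 4.7, 0], [0, 0, 0], 1]
  ]
}}

```text
t: 21.75
eef_pos: [490.6, 376.4, 208.5]
tcp_rot: [3.141, 0.0, -2.981]
ft_force: [1.1, -0.0, 0.5]
opening: 1.001
grip_force: 0.0
```

```bash
python3 - <<'E'
from cell import *
from h import *
s=state();print(s['t'],s['eef_pos'])
a=read_camera("scene");b=read_camera("top");cv2.imwrite("pics/scene6.png",a);cv2.imwrite("pics/top6.png",b)
# knob: dark blob; head centre at z~130 (home) in both views
for n,im,c in(("top",b,(581.6,-86.5,128)),("scene",a,(581.6,-86.5,115))):
    u,v=pix(n,c);x0,y0=int(u)-22,int(v)-22
    g=cv2.cvtColor(im,cv2.COLOR_BGR2GRAY)[y0:y0+44,x0:x0+44]
    k,l,st,ce=cv2.connectedComponentsWithStats((g<48).astype(np.uint8))
    print(n,"expected",(u,v))
    for i in range(1,k):
        if st[i][4]>25: print(st[i]+[x0,y0,0,0,0],ce[i]+[x0,y0])
# same for the knob at home at start (reference)
for n,c in(("top",(663.5,28.3,128)),("scene",(663.5,28.3,115))):
    im=cv2.imread(f"pics/{n}0.png");u,v=pix(n,c);x0,y0=int(u)-22,int(v)-22
    g=cv2.cvtColor(im,cv2.COLOR_BGR2GRAY)[y0:y0+44,x0:x0+44]
    k,l,st,ce=cv2.connectedComponentsWithStats((g<48).astype(np.uint8))
    print("ref",n,"expected",(u,v))
    for i in range(1,k):
        if st[i][4]>25: print(st[i]+[x0,y0,0,0,0],ce[i]+[x0,y0])
E
```

```text
21.75 [490.59123078 376.36666721 208.45769534]
top expected (np.float64(375.9745099419268), np.float64(175.07047330484318))
[369 171  12  11  97] [374.56701031 176.20618557]
scene expected (np.float64(383.6567346318998), np.float64(209.54020001059658))
[378 203  11  17 126] [382.56349206 210.84920635]
ref top expected (np.float64(335.596181011418), np.float64(148.00421089837639))
[331 144  10  14 100] [335.14 149.94]
ref scene expected (np.float64(380.85693288054324), np.float64(183.2048425616533))
[376 174  16  19 133] [382.         182.81954887]
```

```bash
python3 - <<'E'
from h import *
a0,a2,a5,a6=[cv2.imread(f"pics/scene{i}.png") for i in(0,2,5,6)]
J=np.array([680.3,-70.4])
for z in (89,130,139): print(z,pix("scene",(581.6,-86.5,z)),pix("scene",(663.5,28.3,z)))
g=cv2.cvtColor(a6,cv2.COLOR_BGR2GRAY);print(g[198:228,380:386].mean(1).round(0).astype(int).tolist())
g=cv2.cvtColor(a0,cv2.COLOR_BGR2GRAY);print(g[171:201,378:384].mean(1).round(0).astype(int).tolist())
def d(x,y,r):x0,y0,x1,y1=r;return cv2.absdiff(x,y)[y0:y1,x0:x1].mean().round(1)
print("stamp",d(a2,a6,(296,188,315,212)),"blockA",d(a5,a6,(335,238,365,270)),"blockB",d(a5,a6,(325,208,350,230)),"blockC",d(a5,a6,(388,255,430,285)),"bottle",d(a0,a6,(243,175,262,218)),"jarfar",d(a0,a6,(320,155,340,178)),"jarnear",d(a0,a6,(236,173,246,198)))
E
```

```text
89 [382.72780021 217.46803143] [380.05480475 190.64219281]
130 [384.20396623 204.86994589] [381.32845852 178.83284616]
139 [384.5363794  202.03302269] [381.61452169 176.18046197]
[141, 142, 144, 139, 115, 58, 30, 31, 33, 32, 32, 25, 19, 19, 18, 16, 22, 18, 22, 21, 24, 38, 64, 80, 71, 65, 63, 66, 79, 107]
[153, 154, 155, 154, 150, 128, 78, 34, 25, 28, 29, 24, 19, 18, 18, 16, 17, 23, 22, 24, 29, 41, 64, 72, 65, 63, 65, 83, 115, 134]
stamp 3.5 blockA 27.8 blockB 15.7 blockC 9.0 bottle 15.2 jarfar 4.8 jarnear 16.7
```

```bash
python3 -c "
from cell import env
print(env.job_done())"
```

```text
the job is handed in; nothing more can be done
None
```

I handed the job in at about 22 s. The stamp stands upright on the bare table beside the jig. The loose block lies flat in the middle bed with its tab in the gap. By the last force readings and image measurements, the press arm is over that block with the plunger fully home; I had no picture views left to check that final pose, or the bystanders, by eye.

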